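Fetch the preamplifier from behind the sliding door

TASK

Slide the left door of the desk hutch fully open behind its neighbour, then draw the blue preamplifier out by its front handle until its case stands clear of the hutch on the desk, and let go of it. The handle is only for pulling: take the preamplifier again by its case, lift it and set it down gently, without dropping it, on the black rubber mat on top of the receiver, wholly on the mat and square with it, handle to the receiver's front. Leave the left door open, the right door shut, and the mug and the multimeter where they are.

Things in the scene. Friction and masses are not known exactly. Their poses are not given: they have to be found in the camera images.
- hutch: White hutch fixed on the desk at the robot's left, front turned to the robot's right, 474 wide (y), 210 deep (x), 250 high, clear glass top, open back, no floor, middle partition. Origin: centre of its footprint on the desk, z up, front to its own -x, left bay to its +y (inside y = +6 to +225). Front plane 105 before the origin; clear opening below the door track 215 high.
- rear_door (a joint): Left door, in the rear track: clear panel in a dark steel frame, 235 wide, 218 high, 8 thick, front face 83 before the hutch's origin. 0 m = shut, grows as it slides to the hutch's -y behind the right door; stop at 0.170, where the bay is open from hutch y = +55 to +225. May start ajar up to 0.035. Moves against 2 N of friction, stays where left.
- rear_door_pull (a point): Middle of the left door's black upright bar pull, 22 from the door's left edge, moving with the door: round bar 12 thick, from 50 to 160 above the desk, 50 off the door's front face (133 before the hutch's origin), on two short arms near its ends. This point is 105 above the desk. Axes as the hutch's.
- amp: Preamplifier module in the hutch's left bay: blue case with aluminium front panel, 100 long (x), 54 wide (y), 66 high, 0.4 to 0.8 kg, handle extra. Origin: centre of the case's underside, z up, front panel towards its own -x (it faces out of the hutch), sockets up to 6 long on its back. Loose; slides on the desk.
- amp_pull (a point): Grip point of the preamplifier's front handle: steel U handle on the middle of its front panel, upright bar 10 x 10 thick, from 12 to 60 above the underside, bar centre 32 before the panel, 82 before the case's centre; the two arms are as thin as the bar. This point is 36 above the underside. Axes as the preamplifier's.
- receiver: White benchtop test receiver standing fixed on the desk at the robot's right: 215 wide (y), 280 deep (x), 95 high without the mat. Origin at the centre of its underside, z up, front panel with screen towards its own -x.
- mat (a point): Centre of the top face of the black rubber mat on the receiver: 150 long (x), 94 wide (y), 3 thick, its top 98 above the desk. Axes as the receiver's.
- mug: White mug, radius 38, 90 high, handle to one side, on the desk. Origin at the centre of its underside. Bystander.
- meter: Yellow multimeter lying on the desk, 150 x 72 x 38 high. Origin at the centre of its underside, long axis x. Bystander.
- amp_handle: The same steel U handle (part of the preamplifier). Origin on the front panel at underside height, axes as the preamplifier's.
- front_door_edge (a point): Middle of the left edge of the right door, which hangs in the front track (same make and size, front face 99 before the hutch's origin, bar pull near its far end). The door is shut at the start and free to slide to the hutch's +y in front of the left door. The fully opened left door's pull stands 23 beyond this edge. This point is 113 above the desk.

How it is judged:
By the outcome, as a careful person would: the job done as asked, in the order asked, and still so for the second after the job is handed in, with the robot touching nothing.
It also fails if it takes over 72 s, if anything falls off the work surface, if the arm or the gripper's body presses on something with over 40 N, if the wrist force passes 120 N, or if a joint passes its speed limit or range.

ROBOT

A 6-joint arm with a two-finger parallel gripper is mounted at the origin on the work surface. World frame = base frame: x ahead of the robot, y to its left, z up, the work surface at z = 0. Lengths are in m, angles in rad, forces in N, time in s.
With the tool pointing down it reaches from about 0.375 to 0.75 m from the base axis. Payload 9 kg.
Tool frame: the origin (TCP) lies at the centre of the arm's flange, where the gripper is bolted on; the fingertips stand 173 mm ahead of it and the grasp point (between the pads) lies 155 mm ahead of it (robot.tcp_to_grasp is the z of the grasp point in the tool frame, in m); z points along the fingers, y is the line along which they close (so a half turn about z gives the same grasp; the last joint's range is limited). The gripper opens to 85 mm and grips with 20 to 120 N. Pads are 22 mm wide; open, the fingers measure 114 mm over their backs; the gripper's body (76 mm by 85 mm) begins 54 mm behind the grasp point. The pads swing forward as they close: fully open they stand 13 mm farther back than shut.
Start: joints at [0.89, 0.104, 0.097, 1.564, 0, 1.353], TCP at [0.268, 0.537, 0.405] pointing down, gripper open.
Joint ranges: [-2.99, 2.99], [-0.84, 1.86], [-1.1, 1.16], [-1.84, 2.11], [-1.51, 1.56], [-3.14, 3.14]. Speed limits (rad/s): [2.22, 2.22, 2.57, 3.14, 3.14, 3.14].

INTERFACE

Orientations are given as a unit quaternion [x, y, z, w].
In Python, from cell import robot, vision gives the robot as it stands.
- The arm moves only by the tool servo_tool, never from a script. Its argument "increments" is a list of rows, each a list of 5 numbers: the shift along the tool's x, y, z in m, then the turn about the tool's z in degrees, then the closure, from 0 (fully open) to 1 (shut). In form: [[x, y, z, spin, grip], ...]. A call has exactly 8 rows; each row shifts and turns the commanded pose from where the row before left it, along the tool's axes as they then stand; what a row does not reach is not made up. A row lasts 1/8 s, in which the tool goes at most 62.5 mm and 10.7 degrees, less where a joint would pass 70% of its speed; a pose out of reach is approached as far as the arm can. A call is refused whole if a number of a shift passes 0.0625 or a number of a turn 10.7, either way. A call with a gripper value outside its range is refused whole. The fingers move at their own pace and stop on an object; "squeeze" is the grip in N (left out, the last holds). Time passes only in rows, so rows that do not move let the fingers close, or fill a call up. It gives the time, the measured TCP pose, the force, the opening and the grip force at its end, in the units of the state.
- robot.get_state(): the state, without advancing time (a new reading comes with each control period).
- vision.get_image(name): name is "side" or "top"; returns the picture (420x560x3 uint8, red, green, blue); there is no depth.
- vision.get_calibration(name): a dict with "fovy" (degrees; the focal length in pixels is half the picture's height over the tangent of half this angle, whatever the lens; pixels are square), "cx", "cy" (the principal point, pixels), "D" ([k1, k2, p1, p2, k3] as OpenCV has them; the pictures are not rectified), "T" (4x4, takes a point from camera to world coordinates). Camera axes: x right, y up, looking along -z (the intrinsics and any distortion apply to the point x, -y, -z); pixel columns grow to the right and rows downward; lengths in m; the calibration is good to about 2 mm. A picture is of the moment at which its call begins. get_calibration takes no time and is no camera call.
- robot.hand_in(): hands the job in; it is judged then, once.
Trained networks look in the newest picture that a camera, given by its name, has taken for a name from the list of things; names that differ only in an ending like _2 or _b are one class to them, and where a whole thing is asked for, a point or a joint stands for the part that bears it (a point fixed in the world has none). Each returns a list of dicts, best first, with "confidence" (0 to 1); they miss things now and then, are a little off and sometimes report something else, mostly with a low value. They report only what shows in the picture. A call takes as long as a camera call.
- vision.spot_in(camera, label): "centre" ([column, row] in pixels, amid what is visible of it).
The state is a dict: "time_s": time; "q": joint angles; "joint_velocities": joint speeds; "joint_efforts": joint torques, N m; "tool_pos": TCP position; "ee_rot": TCP orientation; "wrist_force": force on the tool from outside, world axes, zero at the start; "wrist_torque": the same for the moment, N m; "gripper_width": finger opening in m; "grip_force": force on a finger pad.
Only numpy, scipy, OpenCV 4.12 (cv2) and the standard library are available. Lean on these libraries where they do the work, as an engineer would, in place of code of your own. Each camera call takes 0.05 s, during which the arm holds its last target. There are 200 camera calls.

## Working session

There is one attempt and no reset: what is moved stays moved. The work goes in short steps, Python scripts to look and compute and a tool call to move; the robot and the scene stay as the last step left them, time stands still between calls to the robot, and variables do not carry over. Pictures are saved under pics/ and viewed, at most 10 in all, crops included, and the job is handed in when it is done.

Besides the shell and the picture viewer there is one more tool, called after "Call:" as name(argument=value, ...), one argument or row to a line, values as JSON. servo_tool: Moves the arm, as the interface text tells. Its arguments: {"type":"object","properties":{"increments":{"type":"array","items":{"type":"array","items":{"type":"number"}}},"squeeze":{"type":"number"}},"required":["increments"]}

```bash
mkdir -p pics; ls
cat > h.py <<'E'
import numpy as np, cv2
from cell import robot, vision
def K(n):
    c=vision.get_calibration(n); f=210/np.tan(np.radians(c["fovy"])/2)
    return np.array([[f,0,c["cx"]],[0,f,c["cy"]],[0,0,1]]),np.array(c["D"],float),np.array(c["T"])
def ray(n,uv):
    k,D,T=K(n); p=cv2.undistortPoints(np.array([[uv]],float),k,D)[0,0]
    return T[:3,3],T[:3,:3]@np.array([p[0],-p[1],-1])
def onz(n,uv,z):
    o,d=ray(n,uv); return o+d*(z-o[2])/d[2]
def proj(n,P):
    k,D,T=K(n); P=np.atleast_2d(P); q=(P-T[:3,3])@T[:3,:3]; q=q*[1,-1,-1]
    return cv2.projectPoints(q,np.zeros(3),np.zeros(3),k,D)[0][:,0]
def tri(a,b):
    (o,d),(p,e)=ray("side",a),ray("top",b); s=np.linalg.lstsq(np.c_[d,-e],p-o,rcond=None)[0]
    A,B=o+s[0]*d,p+s[1]*e; return (A+B)/2,np.linalg.norm(A-B)
def save(n,f): 
    im=vision.get_image(n); cv2.imwrite("pics/"+f+".png",im[:,:,::-1]); return im
E
python3 - <<'E'
from h import *
np.set_printoptions(precision=3,suppress=True)
for n in("side","top"):
    save(n,n+"0"); print(n,K(n)[0][0,0],K(n)[2])
    for l in["hutch","rear_door","rear_door_pull","amp","amp_pull","receiver","mat","mug","meter","amp_handle","front_door_edge"]:
        print(l,[(np.round(r["centre"],1).tolist(),round(r["confidence"],2)) for r in vision.spot_in(n,l)[:2]])
print(robot.get_state())
E
```

```text
pics
side 412.47403061422125 [[-0.268 -0.914  0.305  0.831]
 [ 0.963 -0.252  0.091  0.103]
 [-0.006  0.318  0.948  1.066]
 [ 0.     0.     0.     1.   ]]
hutch [([431.5, 288.0], 0.95), ([385.7, 222.9], 0.54)]
rear_door [([388.3, 214.3], 0.84)]
rear_door_pull [([385.2, 219.1], 0.85)]
amp []
amp_pull []
receiver [([150.6, 190.3], 0.82)]
mat [([147.6, 190.8], 0.58)]
mug [([277.3, 280.1], 0.9), ([386.3, 223.2], 0.35)]
meter [([255.2, 154.9], 0.7)]
amp_handle []
front_door_edge [([360.9, 325.1], 0.87)]
top 454.40540116497317 [[-0.026  0.987 -0.161  0.354]
 [-1.    -0.027 -0.004  0.032]
 [-0.008  0.161  0.987  1.317]
 [ 0.     0.     0.     1.   ]]
hutch [([142.3, 185.5], 0.68)]
rear_door [([186.4, 235.0], 0.82)]
rear_door_pull [([187.2, 234.1], 0.74)]
amp []
amp_pull []
receiver [([408.6, 210.9], 0.92)]
mat [([410.1, 212.3], 0.66)]
mug [([189.4, 233.6], 0.7), ([271.2, 164.3], 0.6)]
meter [([330.8, 280.8], 0.56)]
amp_handle []
front_door_edge [([191.1, 151.4], 0.84)]
{'time_s': 1.2, 'q': array([0.89 , 0.104, 0.097, 1.564, 0.   , 1.353]), 'joint_velocities': array([-0.   , -0.   ,  0.   ,  0.   , -0.   , -0.001]), 'joint_efforts': array([ -0.   , -55.675,  50.378,   0.001,  -0.   ,   0.   ]), 'tool_pos': array([0.268, 0.537, 0.405]), 'ee_rot': array([0.229, 0.973, 0.   , 0.   ]), 'wrist_force': array([ 0.209, -0.46 , -1.017]), 'wrist_torque': array([-0.009,  0.057, -0.022]), 'grip_force': 0.0, 'gripper_width': 0.08573376939410007}
```

View pics/side0.png

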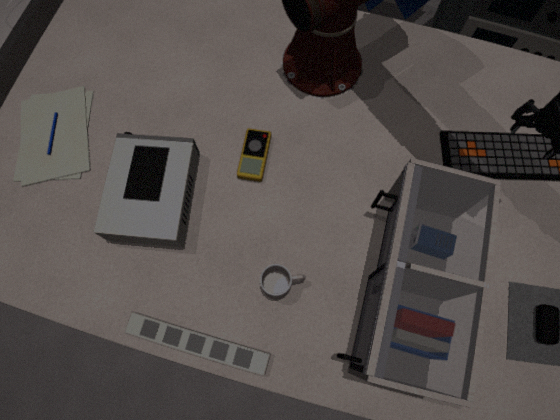

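View pics/top0.png

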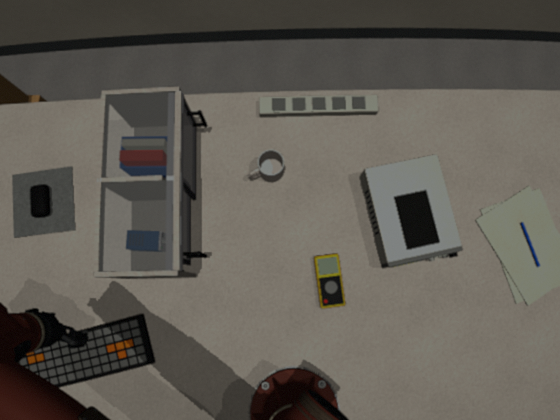

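Run:
```python
import cv2,numpy as np
t=cv2.imread("pics/top0.png");s=cv2.imread("pics/side0.png")
f=lambda i,r,c,k:cv2.convertScaleAbs(cv2.resize(i[r[0]:r[1],c[0]:c[1]],None,fx=k,fy=k,interpolation=cv2.INTER_CUBIC),alpha=1.5)
a=f(t,(170,285),(90,220),3);b=f(t,(150,270),(355,470),3)
c=f(s,(155,295),(345,505),2.5)
o=np.zeros((600,800,3),np.uint8)
o[:345,:390]=a;o[:360,400:745]=b[:,:345]
cv2.imwrite("pics/z1.png",o)
d=f(s,(150,390),(345,505),2.4);cv2.imwrite("pics/z2.png",d)
```

```text
(no output)
```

View pics/z1.png

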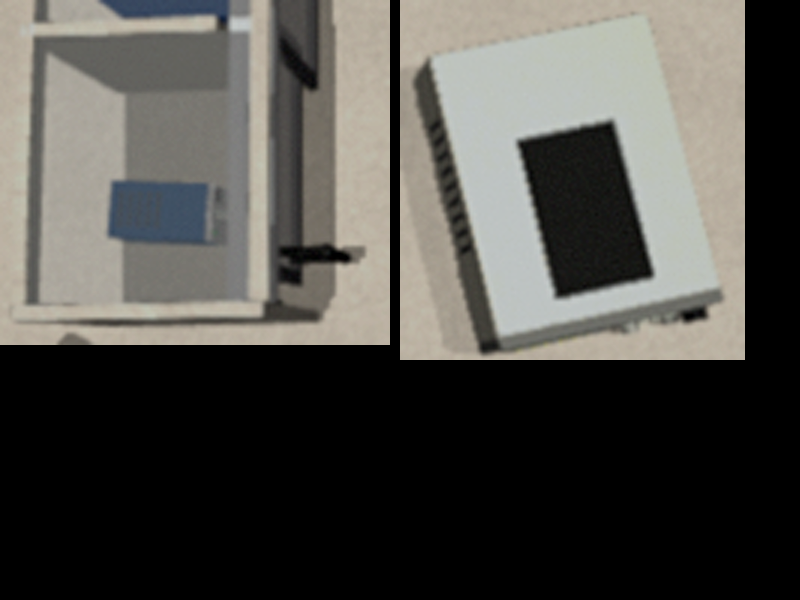

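View pics/z2.png

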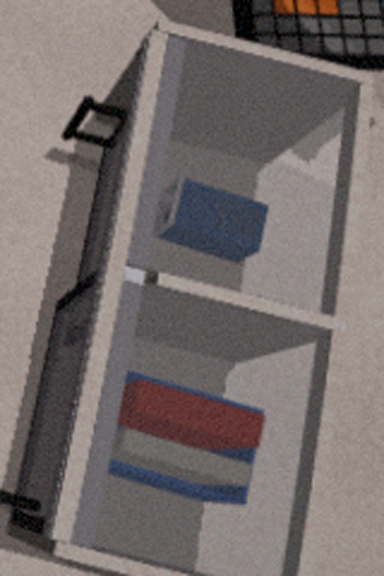

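```bash
cat > fit.py <<'E'
from h import *
from scipy.optimize import least_squares
def box(lx,ly,z): return np.array([[-lx,-ly,2*z],[lx,-ly,2*z],[lx,ly,2*z],[-lx,ly,2*z]])/2
def tf(p,P): 
    c,s=np.cos(p[2]),np.sin(p[2]); P=np.atleast_2d(P).astype(float)
    return np.c_[p[0]+c*P[:,0]-s*P[:,1],p[1]+s*P[:,0]+c*P[:,1],P[:,2]]
def fit(p0,obs,lens=None):
    # obs: list of (cam, P(n,3), px(n,2))
    f=lambda p:np.concatenate([(proj(n,tf(p,P))-px).ravel() for n,P,px in obs])
    r=least_squares(f,p0,loss="soft_l1"); return r.x,np.round(f(r.x),1)
E
python3 - <<'E'
from fit import *
np.set_printoptions(precision=4,suppress=True)
z=lambda a,ox,oy,k,sx=0:(np.array(a,float)-[sx,0])/k+[ox,oy]-.33
# receiver: axes x away. corners order FR(-x,-y),BR,BL,FL
r=z([[722,290],[647,14],[430,60],[497,338]],355,150,3,400)
p,e=fit([.5,-.3,0.2],[("top",box(.28,.215,.095),r)]);print("rec",p,e)
m=z([[653,275],[612,121],[517,140],[556,297]],355,150,3,400)
p,e=fit([.5,-.3,0.2],[("top",box(.15,.094,.098),m)]);print("mat",p,e)
# hutch x=world +y, y=world -x ; corners (-x,-y)=front far, (x,-y) back far,(x,y) back near,(-x,y) front near
B=box(.21,.474,.25)
h=np.array([[182,90],[105,91],[95,275],[183,272]],float)
s=z([[55,545],[362,82],[158,28]],345,150,2.4)
p,e=fit([.5,.4,1.57],[("top",B,h),("side",B[[0,2,3]],s)]);H=p;print("hutch",p,e)
A=box(.1,.054,.066)
a=z([[214,184],[112,181],[107,237],[213,243]],90,170,3)
sa=z([[160,232],[182,178],[268,205],[240,263]],345,150,2.4)
p,e=fit([.35,.4,1.57],[("top",A,a)]);print("amp",p,e)
c,sn=np.cos(H[2]),np.sin(H[2]);d=p[:2]-H[:2];print("amp in hutch",c*d[0]+sn*d[1],-sn*d[0]+c*d[1],p[2]-H[2])
P,e=tri([385.2,219.1],[187.2,234.1]);print("pull tri",P,e)
for dd in(0,.035):print("pull pred",tf(H,[-.133,.237-.022-dd-0.0,.105]))
print("side amp proj",proj("side",tf(p,A)))
print("pull tips px",proj("top",tf(H,[[-.133,.21,.16],[-.133,.18,.16]])))
for l,zz in(("mug",.09),("meter",.038)):
  print(l,[onz("top",x,zz) for x in ([271,164],[330,281])])
E
```

```text
rec [ 0.5597 -0.3432  0.1697] [ 0.2  2.   0.1 -2.9 -0.6 -4.3  0.2  2. ]
mat [ 0.5247 -0.3485  0.1805] [ 0.3  0.6  0.2 -0.8 -0.4 -0.4 -0.1  0.5]
hutch [0.625  0.3671 1.5778] [ 0.2 -5.2 -3.1 -1.7 -0.   0.6 -1.6  1.5 -6.1  6.   2.9 -2.4 -4.9 -3.4]
amp [0.49   0.4079 1.5117] [ 0.6  0.1 -0.1 -0.1  0.   0.3 -0.4 -0.3]
amp in hutch 0.04181458656814517 0.13473102872256296 -0.06610872594549444
pull tri [0.496  0.2667 0.1325] 0.007452787587904703
pull pred [[0.411  0.2326 0.105 ]]
pull pred [[0.446  0.2328 0.105 ]]
side amp proj [[413.8936 242.6445]
 [452.0759 254.956 ]
 [456.2758 235.1012]
 [418.668  223.0291]]
pull tips px [[199.7174 263.6216]
 [199.5971 251.8733]]
mug [array([0.6914, 0.0452, 0.09  ]), array([ 0.3642, -0.1049,  0.09  ])]
meter [array([0.7057, 0.0458, 0.038 ]), array([ 0.3646, -0.1107,  0.038 ])]
```

Run:
```python
from fit import *
np.set_printoptions(precision=4,suppress=True)
z=lambda a,ox,oy,k,sx=0:(np.array(a,float)-[sx,0])/k+[ox,oy]-.33
print("D",K("top")[1],K("side")[1])
h=np.array([[182,90],[105,91],[95,275],[183,272]],float)
s=z([[55,545],[362,82],[158,28]],345,150,2.4)
for t,q in zip(h[[0,2,3]],s): print(tri(q,t), onz("top",t,.25),onz("side",q,.25))
print([onz("top",t,.25) for t in h])
# pull: top bar end in top crop (362,255); side crop (88,98)
print("pull top",tri(z([[70,135]],345,150,2.4)[0],z([[362,252]],90,170,3)[0]),tri(z([[90,100]],345,150,2.4)[0],z([[362,252]],90,170,3)[0]))
sa=z([[182,178],[268,205],[240,263]],345,150,2.4); print("amp side",[onz("side",x,.066) for x in sa])
a=z([[214,184],[112,181],[107,237],[213,243]],90,170,3);print("amp top",[onz("top",x,.066) for x in a])
r=z([[722,290],[647,14],[430,60],[497,338]],355,150,3,400);print("rec",[onz("top",x,.095) for x in r])
print("rec side",[onz("side",x,.095) for x in ([118,135],[196,145],[186,242],[98,234])])
```

```text
D [-0.1208  0.      0.      0.      0.    ] [-0.1012  0.      0.      0.      0.    ]
(array([0.8496, 0.2686, 0.2482]), np.float64(0.008186850573743435)) [0.8485 0.264  0.25  ] [0.8495 0.2724 0.25  ]
(array([0.3889, 0.4719, 0.2395]), np.float64(0.005098110274883903)) [0.3887 0.4703 0.25  ] [0.3949 0.4645 0.25  ]
(array([0.3925, 0.2654, 0.2456]), np.float64(0.015134755551169306)) [0.3923 0.2567 0.25  ] [0.394  0.2722 0.25  ]
[array([0.8485, 0.264 , 0.25  ]), array([0.8561, 0.4652, 0.25  ]), array([0.3887, 0.4703, 0.25  ]), array([0.3923, 0.2567, 0.25  ])]
pull top (array([0.4474, 0.2289, 0.0684]), np.float64(0.019734122744740783)) (array([0.4411, 0.2221, 0.1577]), np.float64(0.03277411496161846))
amp side [array([0.461 , 0.3646, 0.066 ]), array([0.4659, 0.4596, 0.066 ]), array([0.5356, 0.4395, 0.066 ])]
amp top [array([0.5143, 0.3581, 0.066 ]), array([0.5196, 0.4558, 0.066 ]), array([0.4669, 0.4595, 0.066 ]), array([0.4592, 0.3584, 0.066 ])]
rec [array([ 0.4453, -0.4726,  0.095 ]), array([ 0.7072, -0.4243,  0.095 ]), array([ 0.667 , -0.2146,  0.095 ]), array([ 0.409 , -0.2606,  0.095 ])]
rec side [array([ 0.4406, -0.4655,  0.095 ]), array([ 0.4147, -0.2488,  0.095 ]), array([ 0.6687, -0.1856,  0.095 ]), array([ 0.71  , -0.4066,  0.095 ])]
```

Run:
```python
import cv2,numpy as np
t=cv2.imread("pics/top0.png");s=cv2.imread("pics/side0.png")
f=lambda i,r,c,k:cv2.convertScaleAbs(cv2.resize(i[r[0]:r[1],c[0]:c[1]],None,fx=k,fy=k,interpolation=cv2.INTER_CUBIC),alpha=1.5)
o=np.zeros((600,800,3),np.uint8)
a=f(t,(80,280),(90,215),3);o[:600,:375]=a
b=f(s,(155,390),(335,505),2.5);o[:587,375:800]=b[:587,:425]
cv2.imwrite("pics/z3.png",o)
```

```text
(no output)
```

View pics/z3.png

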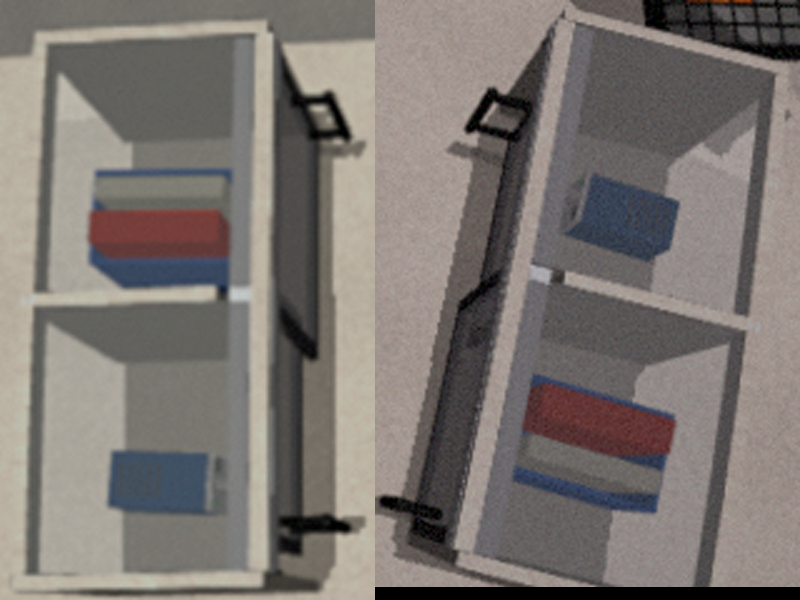

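Run:
```python
from fit import *
np.set_printoptions(precision=4,suppress=True)
z=lambda a,ox,oy,k,sx=0:(np.array(a,float)-[sx,0])/k+[ox,oy]-.33
t=z([[268,20],[38,35],[15,590],[268,583]],90,80,3); s=z([[458,550],[785,68],[565,12]],335,155,2.5,375)
B=box(.21,.474,.25)
for o in ([("top",B,t)],[("side",B[[0,2,3]],s)],[("top",B,t),("side",B[[0,2,3]],s)]):
  H,e=fit([.62,.37,1.57],o);print("hutch",H,e)
sp=z([[490,94],[470,130]],335,155,2.5,375); tp=z([[350,524]],90,80,3)
b=np.array([[0,0,.16],[0,0,.05]])
print("pull side",fit([.42,.24,0],[("side",b,sp)]),"z=.05/.16 top",onz("top",tp[0],.05),onz("top",tp[0],.16))
for dd in(0,.02,.035):
  P=tf(H,[[-.133,.215-dd,.16],[-.133,.215-dd,.05]]);print(P[0],"top",(proj("top",P)-[90,80]+.33)*3,"side",(proj("side",P)-[335,155]+.33)*2.5+[375,0])
A=box(.1,.054,.066);a=z([[214,454],[112,451],[107,507],[213,513]],90,80,3)
sa=z([[592,175],[680,203],[655,260]],335,155,2.5,375)
r,e=fit([.49,.41,1.55],[("top",A,a),("side",A[[3,2,1]],sa)]);print("amp",r,e)
d=r[:2]-H[:2];c,q=np.cos(H[2]),np.sin(H[2]);print("in hutch",c*d[0]+q*d[1],-q*d[0]+c*d[1])
s2=np.array([[118,135],[98,234],[186,242],[196,145]],float);r0=z([[722,290],[647,14],[430,60],[497,338]],355,150,3,400)
R=box(.28,.215,.095)
```

```text
hutch [0.6224 0.3711 1.5812] [ 1.3 -0.6 -2.3 -0.8 -1.1  0.5  1.1  0.6]
hutch [0.6216 0.3773 1.5787] [-0.6  7.7  4.2 -0.7 -0.3 -1.7]
hutch [0.6224 0.3735 1.5814] [ 0.4 -0.6 -3.2 -0.8 -2.   0.6  0.1  0.6 -2.3  7.8  2.3 -1.  -2.4 -1.8]
pull side (array([0.4434, 0.2368, 0.    ]), array([ 0.7, -0.2, -0.8,  0.2])) z=.05/.16 top [0.4474 0.2329 0.05  ] [0.4393 0.2155 0.16  ]
[0.4088 0.2382 0.16  ] top [[323.5741 560.4645]
 [344.5346 565.643 ]] side [[500.      61.1065]
 [475.7655 100.7389]]
[0.4288 0.2385 0.16  ] top [[323.2551 536.9145]
 [344.1945 544.0983]] side [[496.3114  80.0358]
 [472.2485 118.0971]]
[0.4438 0.2386 0.16  ] top [[323.0281 519.3181]
 [343.949  527.9942]] side [[493.5     94.4021]
 [469.5739 131.2512]]
amp [0.4914 0.4085 1.4906] [ 0.6 -0.  -0.1 -1.  -0.3 -0.5 -0.8 -0.4 -2.4 -1.4 -0.1  0.2  5.2 -2.8]
in hutch 0.03634308850969082 0.13059750069218465
```

Call:
servo_tool(
  increments=[
    [0,0,0,-9,0],
    [0,0,0,-9,0],
    [0,0,0,-8.5,0],
    [0,-0.06,0,0,0],
    [0,-0.06,0,0,0],
    [0,-0.06,0,0,0],
    [0,-0.06,0,0,0],
    [0,-0.06,0,0,0],
  ],
)

```text
time_s: 2.2
tool_pos: [0.2673, 0.2354, 0.4047]
ee_rot: [-0.0, 1.0, 0.0, 0.001]
wrist_force: [0.1, -1.4, 0.2]
gripper_width: 0.0853
grip_force: 0.0
```

Call:
servo_tool(
  increments=[
    [0.06,0,0,0,0],
    [0.06,0,0,0,0],
    [0,0,0,0,0],
    [0,0,0,0,0],
    [0,0,0,0,0],
    [0,0,0,0,0],
    [0,0,0,0,0],
    [0,0,0,0,0],
  ],
)

```text
time_s: 3.2
tool_pos: [0.1603, 0.2557, 0.4099]
ee_rot: [0.0, 1.0, -0.008, -0.007]
wrist_force: [-0.5, 0.0, -0.5]
gripper_width: 0.0851
grip_force: 0.0
```

```bash
python3 st.py
```

```text
3.2 q [ 0.5703 -0.8407 -0.6344  1.7972 -0.0065  0.5712] pos [0.1603 0.2557 0.4099] F [-0.5191  0.0091 -0.472 ] w 0.08505104517269292 0.0
[[-0.9999  0.0009  0.0134]
 [ 0.0007  0.9999 -0.0163]
 [-0.0135 -0.0163 -0.9998]]
```

Call:
servo_tool(
  increments=[
    [-0.06,0,0,0,0],
    [-0.06,0,0,0,0],
    [-0.06,0,0,0,0],
    [0,0,0,0,0],
    [0,0,0,0,0],
    [0,0,0,0,0],
    [0,0,0,0,0],
    [0,0,0,0,0],
  ],
)

```text
time_s: 4.2
tool_pos: [0.3396, 0.2559, 0.4079]
ee_rot: [-0.0, 1.0, -0.008, -0.006]
wrist_force: [-0.0, -1.3, -0.3]
gripper_width: 0.0851
grip_force: 0.0
```

```bash
python3 st.py
```

```text
4.2 q [ 0.3395 -0.4207 -0.3716  1.6368 -0.011   0.3392] pos [0.3396 0.2559 0.4079] F [-0.0274 -1.2657 -0.2654] w 0.0851457510974778 0.0
[[-0.9999 -0.0003  0.0124]
 [-0.0005  0.9999 -0.016 ]
 [-0.0123 -0.016  -0.9998]]
```

Call:
servo_tool(
  increments=[
    [0,-0.032,0,0,0],
    [0,-0.032,0,0,0],
    [-0.02,0,0.055,0,0],
    [-0.02,0,0.055,0,0],
    [-0.005,0,0.055,0,0],
    [0,0,0,0,0],
    [-0.03,0,0,0,0],
    [-0.01,0,0,0,0],
  ],
)

```text
time_s: 5.2
tool_pos: [0.4243, 0.1892, 0.2451]
ee_rot: [0.0, 1.0, -0.008, -0.005]
wrist_force: [-2.1, -0.6, -0.2]
gripper_width: 0.0856
grip_force: 0.0
```

```bash
python3 st.py
python3 - <<'E'
from h import *
t=save("top","t1");s=save("side","s1")
f=lambda i,r,c,k:cv2.convertScaleAbs(cv2.resize(i[r[0]:r[1],c[0]:c[1]],None,fx=k,fy=k,interpolation=cv2.INTER_CUBIC),alpha=1.5)
o=np.hstack([f(t,(180,330),(130,260),3),f(s,(120,270),(325,455),3)]);cv2.imwrite("pics/z4.png",o[:,:,::-1])
E
```

```text
5.2 q [ 0.141  -0.276  -0.5533  1.3059 -0.0143  0.1413] pos [0.4243 0.1892 0.2451] F [-2.0518 -0.6102 -0.1511] w 0.08560460904337902 0.0
[[-0.9999  0.0003  0.0102]
 [ 0.0001  0.9999 -0.0159]
 [-0.0102 -0.0159 -0.9998]]
```

View pics/z4.png

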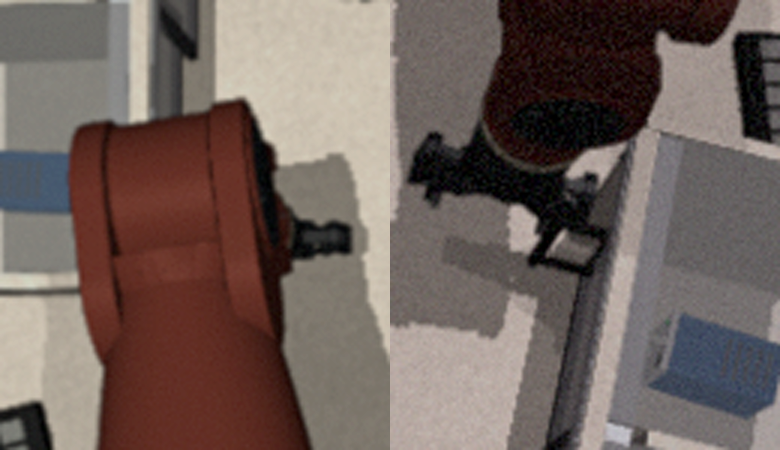

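Call:
servo_tool(
  increments=[
    [-0.03,0,0,0,0],
    [-0.03,0,0,0,0],
    [-0.03,0,0,0,0],
    [-0.03,0,0,0,0],
    [-0.01,0,0,0,0],
    [-0.006,0,0,0,0],
    [-0.004,0,0,0,0],
    [0,0,0,0,0],
  ],
)

```text
time_s: 6.3
tool_pos: [0.5626, 0.1891, 0.2406]
ee_rot: [0.0, 1.0, -0.008, -0.007]
wrist_force: [-0.6, -0.2, 0.0]
gripper_width: 0.0856
grip_force: 0.0
```

```bash
python3 st.py
```

```text
6.3 q [ 0.1074  0.1331 -0.1707  1.282  -0.0148  0.1077] pos [0.5626 0.1891 0.2406] F [-0.5795 -0.216   0.0194] w 0.08558091383222793 0.0
[[-0.9999  0.0003  0.0133]
 [ 0.0001  0.9999 -0.0163]
 [-0.0133 -0.0163 -0.9998]]
```

Call:
servo_tool(
  increments=[
    [-0.003,0,0,0,0],
    [-0.003,0,0,0,0],
    [-0.003,0,0,0,0],
    [-0.002,0,0,0,0],
    [0,0,0,0,0],
    [0,0,0,0,0],
    [0,0,0,0,0],
    [0,0,0,0,0],
  ],
)

```text
time_s: 7.3
tool_pos: [0.5714, 0.1888, 0.2387]
ee_rot: [-0.001, 1.0, -0.009, -0.011]
wrist_force: [-18.2, -4.7, 3.5]
gripper_width: 0.0854
grip_force: 0.0
```

Call:
servo_tool(
  increments=[
    [0.02,-0.02,0,0,0],
    [0,0,-0.06,0,0],
    [0,0,-0.06,0,0],
    [0,0,-0.06,0,0],
    [0.045,0.03,-0.02,0,0],
    [0.05,0.035,0,0,0],
    [0.05,0.035,0,0,0],
    [0.05,0.035,0,0,0],
  ],
)

```text
time_s: 8.3
tool_pos: [0.3602, 0.3081, 0.4415]
ee_rot: [0.001, 1.0, -0.008, -0.006]
wrist_force: [0.6, 0.1, -0.1]
gripper_width: 0.0854
grip_force: 0.0
```

Call:
servo_tool(
  increments=[
    [0.05,0.035,0,0,0],
    [0.05,0.035,0,0,0],
    [0.05,0.035,0,0,0],
    [0.05,0.035,0,0,0],
    [0.05,0.035,0,0,0],
    [0.05,0.035,0,0,0],
    [0.05,0.035,0,0,0],
    [0.05,0.035,0,0,0],
  ],
)

```text
time_s: 9.3
tool_pos: [-0.0402, 0.5886, 0.4423]
ee_rot: [0.0, 1.0, -0.008, -0.007]
wrist_force: [1.5, 0.1, 0.9]
gripper_width: 0.0856
grip_force: 0.0
```

```bash
python3 st.py
python3 - <<'E'
from h import *
t=save("top","t2");s=save("side","s2")
cv2.imwrite("pics/z5.png",np.vstack([t[60:300,80:480],s[130:400,160:560]])[:,:,::-1])
E
```

```text
9.3 q [1.4152 0.0983 0.1596 1.6489 0.0106 1.4154] pos [-0.0402  0.5886  0.4423] F [1.5308 0.1375 0.8808] w 0.0855777503128882 0.0
[[-0.9999  0.0004  0.0131]
 [ 0.0002  0.9999 -0.015 ]
 [-0.0131 -0.015  -0.9998]]
```

View pics/z5.png

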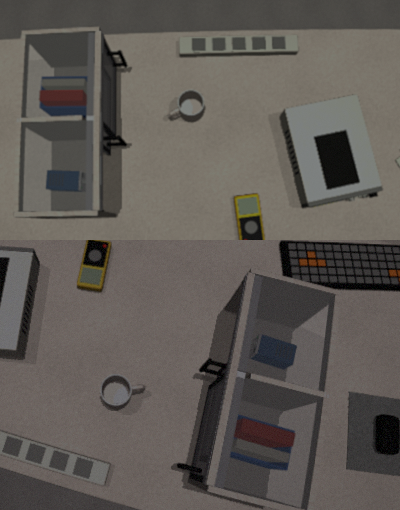

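Call:
servo_tool(
  increments=[
    [0.04,0.045,0,0,0],
    [0.04,0.045,0,0,0],
    [0,0.06,0,0,0],
    [0,0.06,0,0,0],
    [0,0.06,0,0,0],
    [0,0.06,0,0,0],
    [0,0.06,0,0,0],
    [0,0,0,0,0],
  ],
)

```text
time_s: 10.4
tool_pos: [-0.1033, 0.8256, 0.3993]
ee_rot: [0.001, 0.999, 0.048, -0.011]
wrist_force: [-0.3, -0.4, 0.1]
gripper_width: 0.0857
grip_force: 0.0
```

```bash
python3 st.py
```

```text
10.4 q [1.5347 0.9271 1.1537 1.7025 0.026  1.5383] pos [-0.1033  0.8256  0.3993] F [-0.35   -0.4386  0.1455] w 0.08574626574879043 0.0
[[-0.9997  0.0012  0.0228]
 [ 0.0034  0.9954  0.0955]
 [-0.0226  0.0955 -0.9952]]
```

Call:
servo_tool(
  increments=[
    [0,0.062,0,0,0],
    [0,0.062,0,0,0],
    [0,0.062,0,0,0],
    [0,0.062,0,0,0],
    [0,0.062,0,0,0],
    [0,0.062,0,0,0],
    [0,0.062,0,0,0],
    [0,0.062,0,0,0],
  ],
)

```text
time_s: 11.4
tool_pos: [-0.0723, 0.9434, 0.3887]
ee_rot: [0.003, 0.971, 0.237, -0.02]
wrist_force: [-0.2, 0.3, -0.8]
gripper_width: 0.0855
grip_force: 0.0
```

```bash
python3 st.py
```

```text
11.4 q [1.5002 0.977  1.1551 1.2733 0.0701 1.5224] pos [-0.0723  0.9434  0.3887] F [-0.1916  0.3196 -0.8219] w 0.08550556528077632 0.0
[[-0.9992 -0.0045  0.04  ]
 [ 0.0144  0.8876  0.4604]
 [-0.0376  0.4606 -0.8868]]
```

Call:
servo_tool(
  increments=[
    [0,0.062,0,0,0],
    [0,0.062,0,0,0],
    [0,0.062,0,0,0],
    [0,0.062,0,0,0],
    [0,0.062,0,0,0],
    [0,0.05,-0.02,0,0],
    [0,-0.03,-0.05,0,0],
    [0,-0.03,-0.05,0,0],
  ],
)

```text
time_s: 12.4
tool_pos: [-0.0508, 0.9054, 0.5134]
ee_rot: [0.004, 0.93, 0.366, -0.023]
wrist_force: [-0.9, 1.1, 1.6]
gripper_width: 0.0855
grip_force: 0.0
```

```bash
python3 st.py; cat pics/../t2 2>/dev/null
python3 - <<'E'
from fit import *
z=lambda a,ox,oy,k,sx=0:(np.array(a,float)-[sx,0])/k+[ox,oy]-.33
np.set_printoptions(precision=4,suppress=True)
t=cv2.imread("pics/t2.png");s=cv2.imread("pics/s2.png")
f=lambda i,r,c,k:cv2.convertScaleAbs(cv2.resize(i[r[0]:r[1],c[0]:c[1]],None,fx=k,fy=k,interpolation=cv2.INTER_CUBIC),alpha=1.5)
cv2.imwrite("pics/z6.png",np.hstack([f(t,(200,300),(110,230),4)[:400,:400],f(s,(160,260),(380,480),4)]))
E
```

```text
12.4 q [1.4676 0.5513 0.7009 0.9769 0.1091 1.5199] pos [-0.0508  0.9054  0.5134] F [-0.8533  1.0727  1.573 ] w 0.08551490924432592 0.0
[[-0.9989 -0.0083  0.0456]
 [ 0.025   0.7326  0.6802]
 [-0.039   0.6806 -0.7316]]
```

View pics/z6.png

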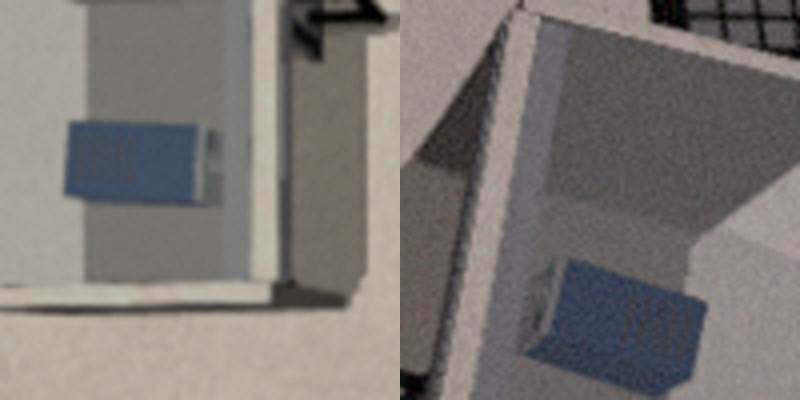

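Run:
```python
from fit import *
z=lambda a,ox,oy,k,sx=0:(np.array(a,float)-[sx,0])/k+[ox,oy]-.33
np.set_printoptions(precision=4,suppress=True)
A=box(.1,.054,.066)
a=z([[206,126],[70,122],[66,197],[206,203]],110,200,4); s=z([[708,302],[566,258]],380,160,4,400)
p,e=fit([.49,.41,1.55],[("top",A,a)]);print(p,e)
p,e=fit([.49,.41,1.55],[("top",A,a),("side",A[[2,3]],s)]);print(p,e)
print("pull",tf(p,[-.082,0,.036]))
print("handle top px",(proj("top",tf(p,[[-.05,0,.055],[-.082,0,.06]]))-[110,200]+.33)*4)
# door pull check in the crop
H=np.array([.6224,.3735,1.5814]);print((proj("top",tf(H,[[-.133,.045,.16],[-.133,.045,.05]]))-[110,200]+.33)*4)
m=cv2.imread("pics/t2.png")
def blob(lo,hi):
    g=cv2.cvtColor(m,cv2.COLOR_BGR2HSV); k=cv2.inRange(g,lo,hi); return k
```

```text
[0.4897 0.4067 1.5222] [ 0.8 -0.2  0.  -0.  -0.3  0.4 -0.4 -0.1]
[0.4902 0.4083 1.5163] [ 0.3 -0.2 -0.5 -0.3 -0.9  0.1 -1.  -0.2 -0.3 -0.1 -2.4 -1. ]
pull [[0.4857 0.3264 0.036 ]]
handle top px [[208.508  165.1257]
 [251.6087 165.8396]]
[[348.605    5.0306]
 [376.1445  33.8198]]
```

```bash
cat > plan.py <<'E'
from h import *
from scipy.spatial.transform import Rotation as R
def plan(way,spin,n,per=10.6,grip=0):
    """way: list of world TCP targets; spin total deg; splits evenly in n rows"""
    s=robot.get_state(); p=np.array(s["tool_pos"]); M=R.from_quat(s["ee_rot"]).as_matrix(); out=[]
    pts=[p]
    W=[p]+[np.array(w,float) for w in way]
    L=[np.linalg.norm(b-a) for a,b in zip(W,W[1:])]
    c=np.concatenate([[0],np.cumsum(L)])
    for i in range(1,n+1):
        d=c[-1]*i/n; q=np.array([np.interp(d,c,[w[k] for w in W]) for k in range(3)])
        sp=np.clip(spin,-per,per); spin-=sp
        out.append(np.r_[np.round(M.T@(q-pts[-1]),4),round(sp,1),grip]); pts.append(q)
        M=M@R.from_euler("z",sp,degrees=True).as_matrix()
    return [list(map(float,o)) for o in out]
E
python3 - <<'E'
from plan import *
r=plan([(.0,.85,.52),(.48,.13,.50),(.497,.12,.35)],-90,20)
for a in r:print(a)
E
```

```text
[-0.0362, -0.0252, -0.0322, -10.6, 0.0]
[-0.0262, -0.0357, -0.0316, -10.6, 0.0]
[-0.0158, -0.042, -0.0312, -10.6, 0.0]
[-0.0078, -0.0441, -0.0312, -10.6, 0.0]
[0.0004, -0.0448, -0.0312, -10.6, 0.0]
[0.0086, -0.044, -0.0312, -10.6, 0.0]
[0.0166, -0.0417, -0.0312, -10.6, 0.0]
[0.024, -0.0379, -0.0312, -10.6, 0.0]
[0.0305, -0.0328, -0.0312, -5.2, 0.0]
[0.0334, -0.0299, -0.0312, 0.0, 0.0]
[0.0334, -0.0299, -0.0312, 0.0, 0.0]
[0.0334, -0.0299, -0.0312, 0.0, 0.0]
[0.0334, -0.0299, -0.0312, 0.0, 0.0]
[0.0334, -0.0299, -0.0312, 0.0, 0.0]
[0.0334, -0.0299, -0.0312, 0.0, 0.0]
[0.0334, -0.0299, -0.0312, 0.0, 0.0]
[0.0334, -0.0299, -0.0312, 0.0, 0.0]
[0.038, -0.0135, 0.0213, 0.0, 0.0]
[0.0393, -0.0086, 0.0369, 0.0, 0.0]
[0.0393, -0.0086, 0.0369, 0.0, 0.0]
```

Call:
servo_tool(
  increments=[
    [-0.036,-0.025,-0.032,-10.6,0],
    [-0.026,-0.036,-0.032,-10.6,0],
    [-0.016,-0.042,-0.031,-10.6,0],
    [-0.008,-0.044,-0.031,-10.6,0],
    [0,-0.045,-0.031,-10.6,0],
    [0.009,-0.044,-0.031,-10.6,0],
    [0.017,-0.042,-0.031,-10.6,0],
    [0.024,-0.038,-0.031,-10.6,0],
  ],
)

```text
time_s: 13.4
tool_pos: [0.2004, 0.5487, 0.5118]
ee_rot: [-0.626, 0.688, 0.284, 0.231]
wrist_force: [0.6, 0.3, 1.0]
gripper_width: 0.085
grip_force: 0.0
```

```bash
python3 st.py
python3 - <<'E'
from plan import *
r=plan([(.48,.13,.50)],-5.2,8)
for a in r:print(a)
E
```

```text
13.4 q [ 0.8911 -0.4031 -0.2768  1.0917  0.4751 -0.435 ] pos [0.2004 0.5487 0.5118] F [0.6006 0.2942 0.9591] w 0.08495475273666657 0.0
[[-0.1084 -0.7302 -0.6746]
 [-0.9934  0.0538  0.1014]
 [-0.0377  0.6811 -0.7312]]
[0.0354, -0.0377, -0.0359, -5.2, 0.0]
[0.0387, -0.0343, -0.0359, 0.0, 0.0]
[0.0387, -0.0343, -0.0359, 0.0, 0.0]
[0.0387, -0.0343, -0.0359, 0.0, 0.0]
[0.0387, -0.0343, -0.0359, 0.0, 0.0]
[0.0387, -0.0343, -0.0359, 0.0, 0.0]
[0.0387, -0.0343, -0.0359, 0.0, 0.0]
[0.0387, -0.0343, -0.0359, 0.0, 0.0]
```

Call:
servo_tool(
  increments=[
    [0.035,-0.038,-0.036,-5.2,0],
    [0.039,-0.034,-0.036,0,0],
    [0.039,-0.034,-0.036,0,0],
    [0.039,-0.034,-0.036,0,0],
    [0.039,-0.034,-0.036,0,0],
    [0.039,-0.034,-0.036,0,0],
    [0.039,-0.034,-0.036,0,0],
    [0.039,-0.034,-0.036,0,0],
  ],
)

```text
time_s: 14.4
tool_pos: [0.474, 0.1304, 0.499]
ee_rot: [-0.655, 0.661, 0.272, 0.243]
wrist_force: [0.2, 1.6, 0.7]
gripper_width: 0.0855
grip_force: 0.0
```

```bash
python3 st.py
python3 - <<'E'
from plan import *
s=robot.get_state();M=R.from_quat(s["ee_rot"]).as_matrix();z=M[:,2]
G=np.array([.487,.322,.044])-.155*z
print(G)
r=plan([G-.14*z],0,5)+["-"]
for a in r:print(a)
E
```

```text
14.4 q [-0.185  -0.1517 -0.0516  1.8859  0.7215 -1.828 ] pos [0.474  0.1304 0.499 ] F [0.165  1.618  0.6532] w 0.08550979801055944 0.0
[[-0.0232 -0.7344 -0.6783]
 [-0.9991 -0.0073  0.0421]
 [-0.0359  0.6787 -0.7336]]
[0.49256859 0.21680653 0.15770279]
[0.0335, -0.0067, 0.0337, 0.0, 0.0]
[0.0335, -0.0067, 0.0337, 0.0, 0.0]
[0.0335, -0.0067, 0.0337, 0.0, 0.0]
[0.0335, -0.0067, 0.0337, 0.0, 0.0]
[0.0335, -0.0067, 0.0337, 0.0, 0.0]
-
```

Call:
servo_tool(
  increments=[
    [0.033,-0.007,0.034,0,0],
    [0.033,-0.007,0.034,0,0],
    [0.034,-0.007,0.034,0,0],
    [0.034,-0.007,0.034,0,0],
    [0.033,-0.006,0.033,0,0],
    [0,0,0.03,0,0],
    [0,0,0.02,0,0],
    [0,0,0,0,0],
  ],
)

```text
time_s: 15.4
tool_pos: [0.4944, 0.1592, 0.2222]
ee_rot: [-0.655, 0.661, 0.274, 0.242]
wrist_force: [-1.3, 0.7, 0.3]
gripper_width: 0.085
grip_force: 0.0
```

```bash
python3 st.py
python3 - <<'E'
from h import *
t=save("top","t3");s=save("side","s3")
f=lambda i,r,c,k:cv2.convertScaleAbs(cv2.resize(i[r[0]:r[1],c[0]:c[1]],None,fx=k,fy=k,interpolation=cv2.INTER_CUBIC),alpha=1.6)
cv2.imwrite("pics/z7.png",np.hstack([f(t,(190,320),(110,240),3),f(s,(130,260),(340,470),3)])[:,:,::-1])
E
```

```text
15.4 q [-0.1185 -0.0376 -0.4497  1.32    0.7332 -1.7426] pos [0.4944 0.1592 0.2222] F [-1.2639  0.6663  0.3371] w 0.08504218932811002 0.0
[[-0.0241 -0.7344 -0.6783]
 [-0.9989 -0.0091  0.0453]
 [-0.0394  0.6787 -0.7334]]
```

View pics/z7.png

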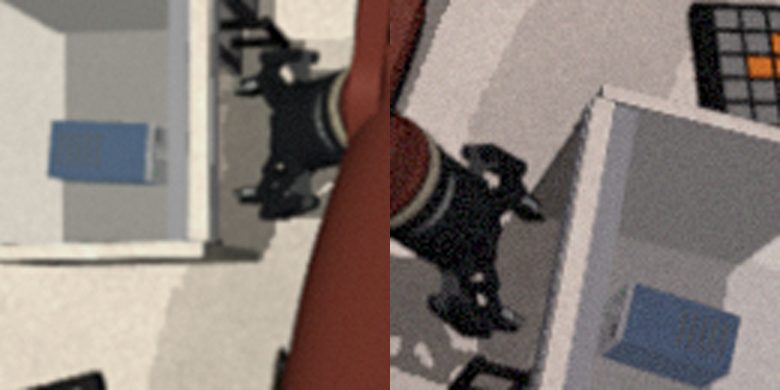

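Call:
servo_tool(
  increments=[
    [0,0,0,0,0.45],
    [0,0,0,0,0.45],
    [0,0,0.02,0,0.45],
    [0,0,0.02,0,0.45],
    [0,0,0.02,0,0.45],
    [0,0,0.015,0,0.45],
    [0,0,0.008,0,0.45],
    [0,0,0,0,0.45],
  ],
)

```text
time_s: 16.5
tool_pos: [0.4914, 0.2151, 0.1606]
ee_rot: [-0.655, 0.662, 0.274, 0.241]
wrist_force: [0.2, -0.4, 0.7]
gripper_width: 0.0469
grip_force: 0.0
```

```bash
python3 st.py
python3 - <<'E'
from h import *
t=save("top","t4");s=save("side","s4")
f=lambda i,r,c,k:cv2.convertScaleAbs(cv2.resize(i[r[0]:r[1],c[0]:c[1]],None,fx=k,fy=k,interpolation=cv2.INTER_CUBIC),alpha=1.6)
cv2.imwrite("pics/z8.png",np.hstack([f(t,(190,320),(110,240),3),f(s,(130,260),(340,470),3)])[:,:,::-1])
E
```

```text
16.5 q [-0.0055  0.0182 -0.5119  1.1001  0.7458 -1.5892] pos [0.4914 0.2151 0.1606] F [ 0.2029 -0.4423  0.7027] w 0.04694855764616588 0.0
[[-0.0258 -0.7343 -0.6783]
 [-0.9989 -0.0081  0.0467]
 [-0.0398  0.6788 -0.7333]]
```

View pics/z8.png

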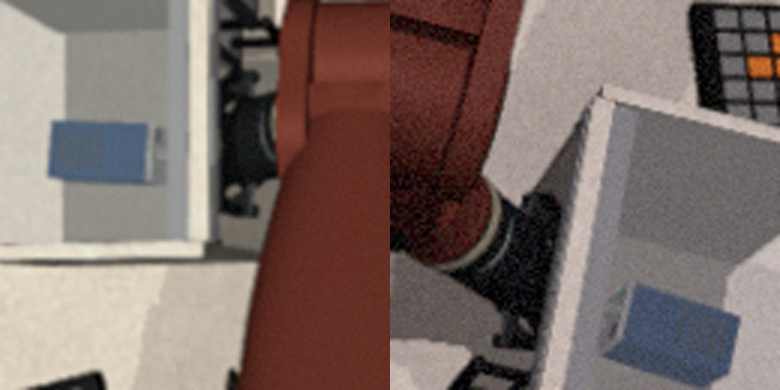

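Call:
servo_tool(
  increments=[
    [0,0,0.002,0,0.45],
    [0,0,0,0,1],
    [0,0,0,0,1],
    [0,0,0,0,1],
    [0,0,0,0,1],
    [0,0,0,0,1],
    [0,0,0,0,1],
    [0,0,0,0,1],
  ],
  squeeze=40,
)

```text
time_s: 17.6
tool_pos: [0.4919, 0.2163, 0.1597]
ee_rot: [-0.655, 0.662, 0.274, 0.242]
wrist_force: [3.0, -2.9, 5.9]
gripper_width: 0.0093
grip_force: 40.7
```

Call:
servo_tool(
  increments=[
    [0.011,0,-0.0102,0,1],
    [0.022,0,-0.0204,0,1],
    [0.022,0,-0.0204,0,1],
    [0.022,0,-0.0204,0,1],
    [0.022,0,-0.0204,0,1],
    [0.022,0,-0.0204,0,1],
    [0.022,0,-0.0204,0,1],
    [0.011,0,-0.0102,0,1],
  ],
)

```text
time_s: 18.6
tool_pos: [0.4925, 0.0062, 0.1591]
ee_rot: [-0.654, 0.662, 0.275, 0.242]
wrist_force: [0.2, 6.2, 4.7]
gripper_width: 0.009
grip_force: 39.6
```

Call:
servo_tool(
  increments=[
    [0.015,0,-0.0139,0,1],
    [0.011,0,-0.0102,0,1],
    [0,0,0,0,1],
    [0,0,0,0,0.5],
    [0,0,0,0,0.5],
    [0,0,0,0,0.5],
    [0,0,-0.02,0,0.3],
    [0,0,-0.03,0,0.3],
  ],
)

```text
time_s: 19.6
tool_pos: [0.4949, -0.0626, 0.1959]
ee_rot: [-0.655, 0.661, 0.275, 0.241]
wrist_force: [0.4, 0.9, 0.6]
gripper_width: 0.0599
grip_force: 0.0
```

```bash
python3 st.py
python3 - <<'E'
from h import *
np.set_printoptions(precision=3,suppress=True)
for n in("side","top"):
    im=save(n,n+"5"); 
    for l in["amp","amp_handle"]: print(n,l,[(np.round(r["centre"],1).tolist(),round(r["confidence"],2)) for r in vision.spot_in(n,l)[:2]])
    g=cv2.cvtColor(im,cv2.COLOR_RGB2HSV); k=cv2.inRange(g,(98,80,25),(120,255,255))
    c,_=cv2.findContours(k,cv2.RETR_EXTERNAL,cv2.CHAIN_APPROX_NONE)
    for q in c:
        if cv2.contourArea(q)>150: print(n,cv2.contourArea(q),cv2.minAreaRect(q),cv2.approxPolyDP(q,3,True)[:,0].tolist())
E
```

```text
19.6 q [-0.5436  0.1838 -0.2964  1.5762  0.5944 -2.2561] pos [ 0.4949 -0.0626  0.1959] F [0.4166 0.8728 0.5613] w 0.05986149365868293 0.0
[[-0.0259 -0.7338 -0.6789]
 [-0.9988 -0.009   0.0478]
 [-0.0412  0.6793 -0.7327]]
side amp [([338.4, 214.5], 0.57)]
side amp_handle [([313.9, 210.4], 0.46)]
side 259.0 ((418.3968200683594, 351.5067443847656), (57.849002838134766, 8.492262840270996), 11.513830184936523) [[390, 346], [429, 358], [447, 356], [393, 342]]
side 860.5 ((342.3529968261719, 216.58827209472656), (36.380340576171875, 25.708772659301758), 14.03624439239502) [[328, 200], [322, 224], [354, 232], [362, 209]]
top amp [([235.7, 238.2], 0.82)]
top amp_handle [([253.5, 240.6], 0.62)]
top 592.0 ((229.0332489013672, 239.86412048339844), (19.485593795776367, 32.668155670166016), 87.79740142822266) [[245, 230], [213, 231], [213, 248], [245, 249]]
top 276.5 ((142.45082092285156, 170.04100036621094), (45.81108474731445, 10.140003204345703), 5.19442892074585) [[120, 164], [130, 174], [165, 175], [165, 167]]
```

Run:
```python
from plan import *
from fit import *
np.set_printoptions(precision=4,suppress=True)
r=plan([(.50,-.16,.30),(.36,-.38,.42),(.14,-.60,.45)],0,15)
for a in r:print(a)
A=box(.1,.054,.066)
a=np.array([[249,230],[213,231],[213,248],[249,249]],float)
print(fit([.49,.16,1.55],[("top",A,a)]))
```

```text
[0.0002, 0.0003, -0.0495, 0.0, 0.0]
[0.0002, 0.0003, -0.0495, 0.0, 0.0]
[0.0017, 0.003, -0.0485, 0.0, 0.0]
[0.0144, 0.0254, -0.04, 0.0, 0.0]
[0.0144, 0.0254, -0.04, 0.0, 0.0]
[0.0144, 0.0254, -0.04, 0.0, 0.0]
[0.0144, 0.0254, -0.04, 0.0, 0.0]
[0.0144, 0.0254, -0.04, 0.0, 0.0]
[0.0172, 0.0285, -0.0355, 0.0, 0.0]
[0.0233, 0.0353, -0.0258, 0.0, 0.0]
[0.0233, 0.0353, -0.0258, 0.0, 0.0]
[0.0233, 0.0353, -0.0258, 0.0, 0.0]
[0.0233, 0.0353, -0.0258, 0.0, 0.0]
[0.0233, 0.0353, -0.0258, 0.0, 0.0]
[0.0233, 0.0353, -0.0258, 0.0, 0.0]
(array([0.4856, 0.1616, 1.5507]), array([ 0. , -0.3,  0.1, -1. , -0.1,  1.3, -0. ,  0.2]))
```

Call:
servo_tool(
  increments=[
    [0,0,-0.05,0,0],
    [0,0,-0.05,0,0],
    [0.002,0.003,-0.05,0,0],
    [0.014,0.025,-0.04,0,0],
    [0.014,0.025,-0.04,0,0],
    [0.014,0.025,-0.04,0,0],
    [0.014,0.025,-0.04,0,0],
    [0.014,0.025,-0.04,0,0],
  ],
)

```text
time_s: 20.9
tool_pos: [0.3767, -0.3448, 0.3881]
ee_rot: [-0.657, 0.667, 0.261, 0.238]
wrist_force: [-0.5, 0.9, -0.0]
gripper_width: 0.0856
grip_force: 0.0
```

```bash
python3 st.py
```

```text
20.9 q [-1.0752  0.2807  0.152   2.1096  0.2953 -2.7342] pos [ 0.3767 -0.3448  0.3881] F [-0.5462  0.88   -0.0497] w 0.08556356900377379 0.0
[[-0.0244 -0.7518 -0.6589]
 [-0.9994  0.0014  0.0354]
 [-0.0257  0.6594 -0.7514]]
```

Run:
```python
from plan import *
for a in plan([(.13,-.60,.42)],60,8):print(a)
```

```text
[0.0221, 0.0309, -0.0232, 10.6, 0.0]
[0.0274, 0.0263, -0.0232, 10.6, 0.0]
[0.0318, 0.0208, -0.0232, 10.6, 0.0]
[0.0351, 0.0146, -0.0232, 10.6, 0.0]
[0.0372, 0.0079, -0.0232, 10.6, 0.0]
[0.038, 0.0009, -0.0232, 7.0, 0.0]
[0.0378, -0.0037, -0.0232, 0.0, 0.0]
[0.0378, -0.0037, -0.0232, 0.0, 0.0]
```

Call:
servo_tool(
  increments=[
    [0.022,0.031,-0.023,10.6,0],
    [0.027,0.026,-0.023,10.6,0],
    [0.032,0.021,-0.023,10.6,0],
    [0.035,0.015,-0.023,10.6,0],
    [0.037,0.008,-0.023,10.6,0],
    [0.038,0.001,-0.023,7,0],
    [0.038,-0.004,-0.023,0,0],
    [0.038,-0.004,-0.023,0,0],
  ],
)

```text
time_s: 21.9
tool_pos: [0.12, -0.5585, 0.3635]
ee_rot: [-0.236, 0.919, 0.307, 0.074]
wrist_force: [-0.1, -0.7, 0.7]
gripper_width: 0.0855
grip_force: 0.0
```

```bash
python3 st.py
```

```text
21.9 q [-1.5841  0.5129  0.4097  2.1098 -0.0167 -2.0817] pos [ 0.12   -0.5585  0.3635] F [-0.1125 -0.676   0.7231] w 0.08547481522879215 0.0
[[-0.8775 -0.3886 -0.2812]
 [-0.4796  0.7001  0.5291]
 [-0.0088  0.5991 -0.8006]]
```

Run:
```python
from plan import *
p=robot.get_state()["tool_pos"]
for a in plan([p+np.array([0,-.2,.44])],0,8)[:1]:print(a)
```

```text
[-0.0057, 0.0116, -0.059, 0.0, 0.0]
```

Call:
servo_tool(
  increments=[
    [-0.006,0.012,-0.059,0,0],
    [-0.006,0.012,-0.059,0,0],
    [-0.006,0.012,-0.059,0,0],
    [-0.006,0.012,-0.059,0,0],
    [-0.006,0.012,-0.059,0,0],
    [-0.006,0.012,-0.059,0,0],
    [0,0,-0.061,0,0],
    [0,0,-0.061,0,0],
  ],
)

```text
time_s: 22.9
tool_pos: [0.0972, -0.5414, 0.5614]
ee_rot: [-0.247, 0.961, 0.123, 0.029]
wrist_force: [0.5, 0.1, -0.4]
gripper_width: 0.0855
grip_force: 0.0
```

```bash
python3 st.py
```

```text
22.9 q [-1.6261  0.2618  0.5488  2.111  -0.02   -2.1278] pos [ 0.0972 -0.5414  0.5614] F [ 0.4721  0.15   -0.3849] w 0.08550860665079672 0.0
[[-0.8759 -0.4683 -0.116 ]
 [-0.4824  0.8471  0.2229]
 [-0.0061  0.2511 -0.9679]]
```

Call:
servo_tool(
  increments=[
    [0.005,-0.009,-0.06,0,0],
    [0.005,-0.009,-0.06,0,0],
    [0.005,-0.009,-0.06,0,0],
    [0.005,-0.012,-0.06,0,0],
    [0.006,-0.014,-0.06,0,0],
    [0,0,0,0,0],
    [0,0,0,0,0],
    [0,0,0,0,0],
  ],
)

```text
time_s: 23.9
tool_pos: [0.091, -0.5559, 0.665]
ee_rot: [-0.249, 0.968, 0.009, -0.004]
wrist_force: [-0.4, -0.1, -0.3]
gripper_width: 0.0854
grip_force: 0.0
```

```bash
python3 st.py
```

```text
23.9 q [-1.6375  0.298   0.8225  2.1107 -0.0131 -2.1417] pos [ 0.091  -0.5559  0.665 ] F [-0.4045 -0.0902 -0.311 ] w 0.08540545930636409 0.0
[[-0.8755 -0.4832  0.0027]
 [-0.4831  0.8754  0.02  ]
 [-0.012   0.0162 -0.9998]]
```

Run:
```python
from plan import *
from fit import *
for a in plan([(.091,-.556,.685),(.38,-.42,.5),(.5,-.1,.42)],0,13):print(a)
t=cv2.imread("pics/top5.png");A=box(.1,.054,.066)
```

```text
[-0.0319, -0.0021, -0.0016, 0.0, 0.0]
[-0.0492, -0.0037, 0.0283, 0.0, 0.0]
[-0.0492, -0.0037, 0.0283, 0.0, 0.0]
[-0.0492, -0.0037, 0.0283, 0.0, 0.0]
[-0.0492, -0.0037, 0.0283, 0.0, 0.0]
[-0.0492, -0.0037, 0.0283, 0.0, 0.0]
[-0.0481, 0.0028, 0.0259, 0.0, 0.0]
[-0.0422, 0.0358, 0.0136, 0.0, 0.0]
[-0.0422, 0.0358, 0.0136, 0.0, 0.0]
[-0.0422, 0.0358, 0.0136, 0.0, 0.0]
[-0.0422, 0.0358, 0.0136, 0.0, 0.0]
[-0.0422, 0.0358, 0.0136, 0.0, 0.0]
[-0.0422, 0.0358, 0.0136, 0.0, 0.0]
```

Call:
servo_tool(
  increments=[
    [0,0,-0.02,0,0],
    [-0.049,-0.004,0.028,0,0],
    [-0.049,-0.004,0.028,0,0],
    [-0.049,-0.004,0.028,0,0],
    [-0.049,-0.004,0.028,0,0],
    [-0.049,-0.004,0.028,0,0],
    [-0.049,0,0.028,0,0],
    [-0.046,0.02,0.02,0,0],
  ],
)

```text
time_s: 24.9
tool_pos: [0.3869, -0.3854, 0.4807]
ee_rot: [-0.249, 0.968, 0.002, -0.006]
wrist_force: [-0.1, -0.5, 0.1]
gripper_width: 0.0855
grip_force: 0.0
```

```bash
python3 st.py;python3 - <<'E'
from plan import *
for a in plan([(.5,-.08,.42),(.486,.155,.38)],-60,10):print(a)
E
```

```text
24.9 q [-1.0203 -0.022   0.107   1.7066 -0.0113 -1.5242] pos [ 0.3869 -0.3854  0.4807] F [-0.1184 -0.4541  0.1314] w 0.0855246717927305 0.0
[[-0.8756 -0.4829  0.0116]
 [-0.4828  0.8757  0.0062]
 [-0.0132 -0.0002 -0.9999]]
[-0.0425, 0.0366, 0.0102, -10.6, 0.0]
[-0.0485, 0.0281, 0.0102, -10.6, 0.0]
[-0.0529, 0.0187, 0.0102, -10.6, 0.0]
[-0.0554, 0.0087, 0.0102, -10.6, 0.0]
[-0.0561, -0.0017, 0.0102, -10.6, 0.0]
[-0.0549, -0.0076, 0.0101, -7.0, 0.0]
[-0.056, 0.0043, 0.0096, 0.0, 0.0]
[-0.056, 0.0043, 0.0096, 0.0, 0.0]
[-0.056, 0.0043, 0.0096, 0.0, 0.0]
[-0.056, 0.0043, 0.0096, 0.0, 0.0]
```

Call:
servo_tool(
  increments=[
    [-0.042,0.037,0.01,-10.6,0],
    [-0.048,0.028,0.01,-10.6,0],
    [-0.053,0.019,0.01,-10.6,0],
    [-0.055,0.009,0.01,-10.6,0],
    [-0.056,-0.002,0.01,-10.6,0],
    [-0.055,-0.008,0.01,-7,0],
    [-0.056,0.004,0.01,0,0],
    [-0.056,0.004,0.01,0,0],
  ],
)

```text
time_s: 25.9
tool_pos: [0.4907, 0.0431, 0.4005]
ee_rot: [-0.7, 0.714, 0.004, -0.005]
wrist_force: [0.7, -0.3, 0.1]
gripper_width: 0.0856
grip_force: 0.0
```

```bash
python3 st.py;python3 - <<'E'
from plan import *
from fit import *
for n in ("side","top"):
    im=save(n,n+"6"); g=cv2.cvtColor(im,cv2.COLOR_RGB2HSV); k=cv2.inRange(g,(98,80,25),(120,255,255))
    c,_=cv2.findContours(k,cv2.RETR_EXTERNAL,cv2.CHAIN_APPROX_NONE)
    for q in c:
        if cv2.contourArea(q)>150: print(n,cv2.contourArea(q),cv2.approxPolyDP(q,2.5,True)[:,0].tolist())
    for l in["amp","amp_handle"]: print(n,l,[(np.round(r["centre"],1).tolist(),round(r["confidence"],2)) for r in vision.spot_in(n,l)[:2]])
p=[.4856,.1616,1.5507]
print(np.round(proj("top",tf(p,box(.1,.054,.066)))),np.round(proj("side",tf(p,box(.1,.054,.066)))),np.round(proj("side",tf(p,box(.1,.054,0)))))
G=np.array([.4856,.1616,.2]); 
for a in plan([G+[0,0,.16],G+[0,0,.02]],0,6):print(a)
E
```

```text
25.9 q [-0.1776 -0.2158 -0.2195  1.5787 -0.0034 -1.7287] pos [0.4907 0.0431 0.4005] F [ 0.7223 -0.3024  0.1262] w 0.08556319210594808 0.0
[[-0.0196 -0.9998  0.0015]
 [-0.9997  0.0196  0.012 ]
 [-0.0121 -0.0013 -0.9999]]
side 263.0 [[390, 346], [425, 357], [447, 357], [447, 353], [429, 353], [393, 342]]
side 830.5 [[328, 200], [322, 224], [327, 225], [330, 221], [333, 227], [348, 231], [351, 228], [354, 232], [362, 209]]
side amp [([431.3, 291.1], 0.73), ([337.7, 215.6], 0.56)]
side amp_handle [([372.8, 261.0], 0.47), ([314.1, 212.4], 0.44)]
top 171.5 [[213, 231], [213, 248], [223, 249], [223, 231]]
top 275.5 [[120, 165], [130, 174], [165, 175], [165, 167]]
top amp [([219.2, 237.3], 0.49)]
top amp_handle [([329.9, 280.9], 0.71), ([188.5, 202.0], 0.45)]
[[249. 230.]
 [213. 230.]
 [213. 249.]
 [249. 249.]] [[319. 217.]
 [358. 228.]
 [362. 208.]
 [325. 198.]] [[317. 224.]
 [353. 234.]
 [358. 216.]
 [322. 206.]]
[-0.0422, 0.0026, 0.0142, 0.0, 0.0]
[-0.0422, 0.0026, 0.0142, 0.0, 0.0]
[-0.0365, 0.0022, 0.0184, 0.0, 0.0]
[-0.0001, -0.0005, 0.0446, 0.0, 0.0]
[-0.0001, -0.0005, 0.0446, 0.0, 0.0]
[-0.0001, -0.0005, 0.0446, 0.0, 0.0]
```

Call:
servo_tool(
  increments=[
    [-0.042,0.002,0.014,0,0],
    [-0.042,0.001,0.014,0,0],
    [-0.037,0.001,0.018,0,0],
    [0,0,0.045,0,0],
    [0,0,0.045,0,0],
    [0,0,0.045,0,0],
    [0,0,0.012,0,0],
    [0,0,0.008,0,0],
  ],
)

```text
time_s: 27.2
tool_pos: [0.4877, 0.1614, 0.2002]
ee_rot: [-0.7, 0.714, 0.004, -0.005]
wrist_force: [0.4, -0.4, -0.0]
gripper_width: 0.0856
grip_force: 0.0
```

```bash
python3 st.py
```

```text
27.2 q [ 0.0647 -0.081  -0.4641  1.1995 -0.0005 -1.4851] pos [0.4877 0.1614 0.2002] F [ 0.3697 -0.4042 -0.045 ] w 0.08555132775787438 0.0
[[-0.021  -0.9998  0.0015]
 [-0.9997  0.0211  0.0116]
 [-0.0117 -0.0012 -0.9999]]
```

Call:
servo_tool(
  increments=[
    [0,0,0,0,0.3],
    [0,0,0,0,1],
    [0,0,0,0,1],
    [0,0,0,0,1],
    [0,0,0,0,1],
    [0,0,0,0,1],
    [0,0,-0.01,0,1],
    [0,0,-0.01,0,1],
  ],
  squeeze=60,
)

```text
time_s: 28.2
tool_pos: [0.487, 0.1622, 0.2199]
ee_rot: [-0.7, 0.714, 0.004, -0.005]
wrist_force: [0.6, 0.3, -6.3]
gripper_width: 0.0535
grip_force: 64.5
```

```bash
python3 st.py
python3 - <<'E'
from plan import *
m=(.5247,-.3485)
for a in plan([(.49,.15,.36),(.50,-.1,.40),(.525,-.33,.40)],78.5,14):print(a)
E
```

```text
28.2 q [ 0.0664 -0.0984 -0.4433  1.2392 -0.0003 -1.4849] pos [0.487  0.1622 0.2199] F [ 0.5908  0.3112 -6.3296] w 0.0535284329089635 64.54729199409485
[[-0.0195 -0.9998  0.0015]
 [-0.9997  0.0195  0.0133]
 [-0.0134 -0.0012 -0.9999]]
[0.0039, -0.0004, -0.0445, 10.6, 0.0]
[0.0038, -0.0011, -0.0445, 10.6, 0.0]
[0.0035, -0.0018, -0.0445, 10.6, 0.0]
[0.0312, -0.0219, -0.0126, 10.6, 0.0]
[0.0308, -0.0316, -0.007, 10.6, 0.0]
[0.0245, -0.0367, -0.007, 10.6, 0.0]
[0.0173, -0.0406, -0.007, 10.6, 0.0]
[0.0096, -0.0431, -0.007, 4.3, 0.0]
[0.0058, -0.0438, -0.0058, 0.0, 0.0]
[0.0033, -0.0446, -0.0, 0.0, 0.0]
[0.0033, -0.0446, -0.0, 0.0, 0.0]
[0.0033, -0.0446, -0.0, 0.0, 0.0]
[0.0033, -0.0446, -0.0, 0.0, 0.0]
[0.0033, -0.0446, -0.0, 0.0, 0.0]
```

Call:
servo_tool(
  increments=[
    [0.004,0,-0.044,10.6,1],
    [0.004,-0.001,-0.044,10.6,1],
    [0.004,-0.002,-0.044,10.6,1],
    [0.031,-0.022,-0.013,10.6,1],
    [0.031,-0.032,-0.007,10.6,1],
    [0.025,-0.037,-0.007,10.6,1],
    [0.017,-0.041,-0.007,10.6,1],
    [0.01,-0.043,-0.007,4.4,1],
  ],
)

```text
time_s: 29.2
tool_pos: [0.4978, -0.0671, 0.3933]
ee_rot: [-0.088, 0.996, -0.0, -0.006]
wrist_force: [0.7, 0.8, -6.9]
gripper_width: 0.0533
grip_force: 66.5
```

Call:
servo_tool(
  increments=[
    [0.006,-0.044,-0.006,0,1],
    [0.003,-0.045,0,0,1],
    [0.003,-0.045,0,0,1],
    [0.003,-0.045,0,0,1],
    [0.003,-0.03,0,0,1],
    [0,-0.015,0,0,1],
    [0,0,0,0,1],
    [0,0,0,0,1],
  ],
)

```text
time_s: 30.2
tool_pos: [0.5205, -0.2883, 0.3987]
ee_rot: [-0.09, 0.996, 0.0, -0.006]
wrist_force: [-0.6, 0.5, -6.9]
gripper_width: 0.053
grip_force: 66.3
```

```bash
python3 st.py
python3 - <<'E'
from plan import *
from fit import *
z=lambda a,ox,oy,k,sx=0:(np.array(a,float)-[sx,0])/k+[ox,oy]-.33
np.set_printoptions(precision=4,suppress=True)
# mat refined from both clear views (dark blob on receiver)
for n,win in (("top",(355,150,470,270)),("side",(110,135,190,215))):
    im=cv2.imread("pics/"+n+"0.png"); x0,y0,x1,y1=win; g=cv2.cvtColor(im,cv2.COLOR_BGR2GRAY)[y0:y1,x0:x1]
    g=cv2.resize(g,None,fx=4,fy=4,interpolation=cv2.INTER_CUBIC); k=(g<45).astype(np.uint8)
    c,_=cv2.findContours(k,cv2.RETR_EXTERNAL,cv2.CHAIN_APPROX_NONE); c=[q for q in c if 10000<cv2.contourArea(q)<60000 ]
    for q in c:
        P=cv2.approxPolyDP(q,12,True)[:,0]/4+[x0-.4,y0-.4]; print(n,cv2.contourArea(q)/16,P.tolist(),[onz(n,x,.098).tolist() for x in P] if len(P)==4 else "")
E
```

```text
30.2 q [-0.7234  0.0957  0.0775  1.5617 -0.009  -0.9036] pos [ 0.5205 -0.2883  0.3987] F [-0.5646  0.4559 -6.9249] w 0.053039397633041635 66.30818724632263
[[-0.9837 -0.1793  0.0127]
 [-0.1793  0.9838  0.0016]
 [-0.0128 -0.0007 -0.9999]]
top 1678.34375 [[424.85, 190.6], [394.35, 197.1], [407.1, 248.1], [438.35, 240.85]] [[0.6028759151862262, -0.37896830883680893, 0.09800000000000009], [0.5867166198523764, -0.29171032610657305, 0.09800000000000009], [0.4453946815228959, -0.3173458000216469, 0.09800000000000009], [0.4622825525692198, -0.40571037658149384, 0.09800000000000009]]
side 1823.0625 [[135.1, 145.6], [123.1, 197.1], [157.85, 200.35], [168.35, 148.35]] [[0.45945763340592255, -0.4054179422904798, 0.09799999999999998], [0.602950575711331, -0.38011962959616274, 0.09799999999999998], [0.5872637860880061, -0.28991049840884486, 0.09799999999999998], [0.4441258496919876, -0.3154802826272938, 0.09799999999999998]]
```

Call:
servo_tool(
  increments=[
    [0.003,-0.03,0,0,1],
    [0.003,-0.03,0,0,1],
    [0,0,0,0,1],
    [0,0,0.03,0,1],
    [0,0,0.03,0,1],
    [0,0,0.02,0,1],
    [0,0,0.008,0,1],
    [0,0,0,0,1],
  ],
)

```text
time_s: 31.2
tool_pos: [0.5242, -0.3493, 0.3109]
ee_rot: [-0.09, 0.996, -0.0, -0.006]
wrist_force: [0.3, -0.6, -6.4]
gripper_width: 0.0532
grip_force: 67.0
```

```bash
python3 st.py
python3 - <<'E'
from plan import *
from fit import *
np.set_printoptions(precision=4,suppress=True)
for n in ("side","top"):
    im=save(n,n+"7"); g=cv2.cvtColor(im,cv2.COLOR_RGB2HSV); k=cv2.inRange(g,(98,80,25),(120,255,255))
    c,_=cv2.findContours(k,cv2.RETR_EXTERNAL,cv2.CHAIN_APPROX_NONE)
    for q in c:
        if cv2.contourArea(q)>60: print(n,cv2.contourArea(q),cv2.approxPolyDP(q,2.5,True)[:,0].tolist())
p=[.524,-.348,.18]
print(np.round(proj("top",tf(p,box(.1,.054,.174)))),np.round(proj("side",tf(p,box(.1,.054,.174)))))
E
```

```text
31.2 q [-0.7929  0.2045  0.0371  1.4113 -0.0099 -0.9725] pos [ 0.5242 -0.3493  0.3109] F [ 0.2504 -0.5617 -6.3723] w 0.05322049220414585 67.00853705406189
[[-0.9838 -0.1787  0.0127]
 [-0.1787  0.9839  0.001 ]
 [-0.0127 -0.0013 -0.9999]]
side 258.5 [[391, 342], [392, 347], [426, 357], [447, 357], [447, 353], [429, 353]]
side 472.5 [[126, 157], [123, 179], [127, 183], [129, 180], [133, 187], [138, 187], [141, 181], [144, 184], [142, 188], [150, 188], [149, 182], [146, 185], [142, 182], [146, 179], [144, 169], [150, 171], [145, 164]]
side 84.5 [[57, 112], [47, 153], [50, 152]]
top 90.0 [[522, 222], [538, 266]]
top 211.5 [[430, 195], [411, 198], [405, 203], [407, 209], [415, 211]]
top 276.5 [[120, 164], [130, 174], [161, 173], [165, 176], [165, 167], [126, 167]]
[[440. 231.]
 [430. 194.]
 [410. 198.]
 [420. 236.]] [[130. 141.]
 [121. 178.]
 [143. 180.]
 [151. 142.]]
```

Call:
servo_tool(
  increments=[
    [0,0,0.004,0,1],
    [0,0,0.003,0,1],
    [0,0,0.002,0,1],
    [0,0,0.001,0,1],
    [0,0,0.001,0,1],
    [0,0,0,0,1],
    [0,0,0,0,1],
    [0,0,0,0,1],
  ],
)

```text
time_s: 32.3
tool_pos: [0.524, -0.3496, 0.2997]
ee_rot: [-0.09, 0.996, -0.0, -0.006]
wrist_force: [-1.0, 0.2, -6.2]
gripper_width: 0.0534
grip_force: 67.3
```

Call:
servo_tool(
  increments=[
    [0,0,0.001,0,1],
    [0,0,0.0005,0,1],
    [0,0,0.0005,0,1],
    [0,0,0,0,1],
    [0,0,0,0,1],
    [0,0,0,0,1],
    [0,0,0,0,1],
    [0,0,0,0,1],
  ],
)

```text
time_s: 33.3
tool_pos: [0.5238, -0.3495, 0.2994]
ee_rot: [-0.09, 0.996, -0.0, -0.006]
wrist_force: [-5.9, 3.4, 6.6]
gripper_width: 0.0533
grip_force: 68.8
```

Call:
servo_tool(
  increments=[
    [0,0,0,0,1],
    [0,0,0,0,1],
    [0,0,0,0,0.3],
    [0,0,0,0,0.2],
    [0,0,0,0,0.1],
    [0,0,0,0,0],
    [0,0,0,0,0],
    [0,0,0,0,0],
  ],
  squeeze=20,
)

```text
time_s: 34.3
tool_pos: [0.5239, -0.3496, 0.2976]
ee_rot: [-0.09, 0.996, -0.0, -0.006]
wrist_force: [0.4, -0.1, -0.5]
gripper_width: 0.085
grip_force: 0.0
```

Call:
servo_tool(
  increments=[
    [0,0,-0.02,0,0],
    [0,0,-0.04,0,0],
    [0,0,-0.05,0,0],
    [0.03,0.04,-0.03,0,0],
    [0.03,0.05,0,0,0],
    [0.03,0.05,0,0,0],
    [0.02,0.05,0,0,0],
    [0.02,0.05,0,0,0],
  ],
)

```text
time_s: 35.3
tool_pos: [0.3537, -0.135, 0.4411]
ee_rot: [-0.089, 0.996, -0.001, -0.006]
wrist_force: [1.3, 0.3, 1.1]
gripper_width: 0.0856
grip_force: 0.0
```

Call:
servo_tool(
  increments=[
    [0,0.06,0,0,0],
    [0,0.06,0,0,0],
    [0,0.06,0,0,0],
    [0,0.06,0,0,0],
    [0,0.05,0,0,0],
    [0,0,0,0,0],
    [0,0,0,0,0],
    [0,0,0,0,0],
  ],
)

```text
time_s: 36.3
tool_pos: [0.3036, 0.1479, 0.4402]
ee_rot: [-0.088, 0.996, -0.0, -0.006]
wrist_force: [0.1, -0.2, 0.7]
gripper_width: 0.085
grip_force: 0.0
```

```bash
python3 st.py
python3 - <<'E'
from fit import *
np.set_printoptions(precision=4,suppress=True)
for n in ("side","top"):
    im=save(n,n+"8"); g=cv2.cvtColor(im,cv2.COLOR_RGB2HSV); k=cv2.inRange(g,(98,80,25),(120,255,255))
    c,_=cv2.findContours(k,cv2.RETR_EXTERNAL,cv2.CHAIN_APPROX_NONE)
    for q in c:
        if cv2.contourArea(q)>150: print(n,cv2.contourArea(q),cv2.minAreaRect(q)[2],cv2.approxPolyDP(q,2.5,True)[:,0].tolist())
    for l in["amp","amp_handle","mug","meter","rear_door","front_door_edge"]: print(n,l,[(np.round(r["centre"],1).tolist(),round(r["confidence"],2)) for r in vision.spot_in(n,l)[:1]])
p=[.522,-.3495,.18]
for n in("top","side"):print(n,np.round(proj(n,tf(p,box(.1,.054,.164)))).tolist())
# change between start and now for bystanders
a,b=cv2.imread("pics/top0.png").astype(int),cv2.imread("pics/top8.png").astype(int)
for nm,w in (("mug",(240,140,300,190)),("meter",(305,245,355,315)),("rdoor",(165,85,215,190))):
    x0,y0,x1,y1=w; print(nm,np.abs(a-b)[y0:y1,x0:x1].mean())
E
```

```text
36.3 q [ 0.0597 -0.6937 -0.4949  1.7817 -0.0006 -0.1172] pos [0.3036 0.1479 0.4402] F [ 0.099  -0.1651  0.7383] w 0.0849555967902283 0.0
[[-0.9843 -0.176   0.0121]
 [-0.176   0.9844  0.0008]
 [-0.012  -0.0014 -0.9999]]
side 260.5 11.513830184936523 [[390, 346], [430, 358], [446, 359], [447, 353], [424, 352], [393, 342]]
side 741.5 5.19442892074585 [[151, 147], [130, 148], [124, 180], [129, 180], [128, 184], [139, 181], [135, 189], [138, 184], [140, 188], [139, 183], [144, 182], [147, 175], [150, 176], [146, 171]]
side amp [([141.8, 164.1], 0.64)]
side amp_handle []
side mug [([279.8, 282.2], 0.59)]
side meter [([255.5, 155.2], 0.69)]
side rear_door [([374.0, 256.1], 0.78)]
side front_door_edge [([363.1, 322.1], 0.75)]
top 851.5 74.05460357666016 [[425, 194], [405, 203], [413, 235], [437, 228]]
top 277.5 5.19442892074585 [[120, 164], [130, 174], [165, 175], [165, 167], [126, 167]]
top amp [([423.4, 217.4], 0.95)]
top amp_handle [([188.8, 147.5], 0.72)]
top mug [([270.7, 167.5], 0.71)]
top meter [([329.6, 278.0], 0.68)]
top rear_door [([191.5, 202.2], 0.68)]
top front_door_edge [([191.7, 150.2], 0.86)]
top [[439.0, 233.0], [429.0, 196.0], [410.0, 200.0], [419.0, 237.0]]
side [[131.0, 142.0], [122.0, 179.0], [144.0, 181.0], [152.0, 143.0]]
mug 6.376222222222222
meter 5.7782857142857145
rdoor 5.221015873015873
```

Run:
```python
from fit import *
a,b=[cv2.cvtColor(cv2.imread("pics/%s.png"%n),cv2.COLOR_BGR2GRAY).astype(np.float32) for n in("t2","top8")]
z=cv2.imread("pics/top0.png");z=cv2.cvtColor(z,cv2.COLOR_BGR2GRAY).astype(np.float32)
for nm,(x0,y0,x1,y1),r in (("leftpull",(185,185,212,210),a),("rightpull",(185,100,212,130),a),("mug",(245,145,295,185),z),("meter",(305,248,355,312),z)):
    t=r[y0:y1,x0:x1]; m=cv2.matchTemplate(b[y0-8:y1+8,x0-8:x1+8],t,cv2.TM_CCOEFF_NORMED); l=cv2.minMaxLoc(m); print(nm,l[1],np.array(l[3])-8)
```

```text
leftpull 0.9993568062782288 [0 0]
rightpull 0.9995648264884949 [0 0]
mug 0.9993619918823242 [0 0]
meter 0.999484658241272 [0 0]
```

```bash
python3 -c "
from cell import robot
print(robot.hand_in())"
```

```text
the job is handed in; nothing more can be done
None
```

The job is handed in at about 36 s of robot time: the left door is open against its stop, the preamplifier sits centred on the mat, square with it, handle to the receiver's front, and the right door, mug and multimeter have not moved in the camera images. To reach the handle under the hutch track I tilted the gripper about 43° by repeatedly commanding poses past the arm's reach, then straightened it; this rested joints 2 and 4 on their range limits (read-outs up to 0.001 rad beyond the printed values), and no verdict came back from the hand-in.

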